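Change over the salt boxes

TASK

Change over the two wooden salt boxes: push the lid that now stands open so that it drops fully shut, and push the thumb tab of the shut lid up and over so that this lid leans back past upright and stays open by itself. Only push with the fingers: do not pick up, tip the boxes or push them out of place, and do not disturb the things around them. Either lid may be done first.

Things in the scene. Friction and masses are not known exactly. Their poses are not given: they have to be found in the camera images.
- open_box: The wooden box whose lid stands open at the start (which of the two places it has varies). Loose, about 1.2 kg, 86 deep x 120 wide x 70 mm high without the lid; walls 6 mm. Origin: centre of its underside. Its x axis points from the front to the back (hinge side), y to the left along the hinge, z up. It slides at about 5 N sideways push and tips if its lid is pressed hard against the open stop.
- open_box_lid (a joint): Angle of its lid (rad): 0 = lying shut, 1.57 = upright, 1.75 = stop, leaning back open. No spring, little friction, damped 0.05 N m s: below about 1.48 it sinks shut by gravity in 2 to 5 s, above it leans back on the stop and stays. Lifting takes about 0.06 N m about the hinge.
- open_box_hinge (a point): Centre of the hinge axis of its lid: 44 mm behind the box's origin (box +x) and 74 mm above the underside. The shut lid runs from 1 mm to 90 mm in front of it, 124 mm wide, from 3 mm below to 5 mm above it, with a 16 mm wooden knob 12 mm high standing on it 69 mm in front of the hinge.
- open_box_tab (a point): Centre of the rolled end of its lid's steel thumb tab: round bar, radius 4, length 44 mm along the hinge; lid shut: 116 mm in front of and 33 mm above the hinge (120 mm from its axis); fully open: 53 mm behind, 107 mm above. A 4 mm plate rises to it at 45 degrees from the lid's top front edge; below is room for a fingertip. Go along with it in an arc: a level push can jam by friction.
- shut_box: The second wooden box, of the same make and size and the same frame, whose lid is shut at the start. Loose, about 1.2 kg.
- shut_box_lid (a joint): Angle of its lid, same meaning and behaviour as open_box_lid; starts at 0.
- shut_box_hinge (a point): Centre of the hinge axis of its lid, placed as on the other box.
- shut_box_tab (a point): Centre of the rolled end of its thumb tab, placed as on the other box.
- sesame_jar: Bystander: lidded glass jar, 54 mm across, 85 mm high. Origin: centre of its underside.
- pepper_mill: Bystander: shaker with a grey domed top, 44 mm across, 90 mm high. Origin: centre of its underside.
- tongs: Bystander: steel tongs lying on the worktop, 90 x 152 x 13 mm. Origin: centre of the underside.
- dish_greens: Bystander: white enamel dish with herbs, 95 x 87 x 46 mm. Origin: centre of the underside.
There are look-alikes about, which are no part of the job. What is shaped like the open_box but pink is not meant. Leave any blue look-alike of the shut_box alone.

How it is judged (in metres and radians):
At the end, for the whole second after the job is handed in: The lid that stood open lies shut (angle under 0.06 rad), the other leans back open past upright (over 1.6 rad) by itself; both boxes stand flat and at rest within 40 mm of where they were (value of joint open_box_lid below 0.06 rad and value of joint shut_box_lid above 1.6 rad and angle between each of open_box, shut_box's own z axis and vertical below 0.05 rad and distance of each of open_box, shut_box from where it was at the start of the episode below 0.04 m and linear speed of each of open_box, shut_box below 0.02 m/s); the robot touches nothing.
It fails at once if a box is lifted off the worktop or tipped (height (world z) of any of open_box, shut_box above 0.02 m or angle between any of open_box, shut_box's own z axis and vertical above 0.25 rad).
It fails at once if a box is shifted by more than 60 mm (distance of any of open_box, shut_box from where it was at the start of the episode above 0.06 m).
It fails at once if a thing standing nearby is moved by more than 25 mm or knocked over (distance of any of sesame_jar, pepper_mill, tongs, dish_greens from where it was at the start of the episode above 0.025 m or angle between any of sesame_jar, pepper_mill's own z axis and vertical above 0.5 rad).
It also fails if it takes over 58 s, if anything falls off the work surface, if the arm or the gripper's body presses on something with over 40 N, if the wrist force passes 120 N, or if a joint passes its speed limit or range.

ROBOT

A 7-joint arm with a two-finger parallel gripper is mounted at the origin on a cart in front of the work surface, level with it; the furniture and walls round the work are solid. World frame = base frame: x ahead of the robot, y to its left, z up, the work surface at z = 0. Lengths are in mm, angles in rad, forces in N, time in s.
With the tool pointing down it reaches from about 400 to 850 mm from the base axis. Payload 4.5 kg.
Tool frame: the origin (TCP) lies at the very end of the fingers, on their centre line; the grasp point (between the pads) lies 19 mm behind it; z points along the fingers, y is the line along which they close (so a half turn about z gives the same grasp; the last joint's range is limited). The gripper opens to 85 mm and grips with 20 to 120 N. Pads are 22 mm wide; open, the fingers measure 114 mm over their backs; the gripper's body (76 mm by 85 mm) begins 54 mm behind the grasp point. The pads swing forward as they close: fully open they stand 13 mm farther back than shut.
Start: joints at [-1.212, 0.689, -0.195, 1.565, 0.157, 0.902, -0.215], TCP at [199.431, 592.353, 231.317] pointing down, gripper open.
Joint ranges: [-3.01, 3.01], [-0.46, 2.08], [-1.47, 1.51], [0.13, 2.56], [-1, 4.14], [0.04, 2.09], [-2.66, 2.66]. Speed limits (rad/s): [2.57, 2.57, 3.14, 3.14, 3.14, 3.14, 3.14].

INTERFACE

Orientations are given as a unit quaternion [x, y, z, w].
In Python, from bench import * gives the robot as it stands.
- The arm moves only by the tool move_arm, never from a script. Its argument "steps" is one flat list of numbers, 5 for each row, row after row: the finger opening in m, from 0 to 0.0854, then the shift along the tool's x, y, z in m, then the turn about the tool's z in degrees. In form: [claw, x, y, z, turn, claw, x, y, z, turn, ...]. A call has exactly 10 rows; each row shifts and turns the commanded pose from where the row before left it, along the tool's axes as they then stand; what a row does not reach is not made up. A row lasts 1/12 s, in which the tool goes at most 41.7 mm and 7.16 degrees, less where a joint would pass 70% of its speed; a pose out of reach is approached as far as the arm can. A call is refused whole if a number of a shift passes 0.0417 or a number of a turn 7.16, either way. A call with a gripper value outside its range is refused whole. The fingers move at their own pace and stop on an object; "grip_force" is the grip in N (left out, the last holds). Time passes only in rows, so rows that do not move let the fingers close, or fill a call up. It gives the time, the measured TCP pose, the force, the opening and the grip force at its end, in the units of the state.
- get_obs(): the state, without advancing time (a new reading comes with each control period).
- grab_frame(name): name is "scene" or "top" or "wrist"; returns a dict with "image" (400x640x3 uint8, red, green, blue), "depth" (400x640 float32, mm along the optical axis (not along the pixel's ray), 0 where there is no reading), "fx", "fy", "cx", "cy" (pixels), "rvec" (rotation vector, rad) and "tvec" (3), from world to camera coordinates, as OpenCV has them. Camera axes: x right, y down, z forward; pixel columns grow to the right and rows downward; lengths in mm; the calibration is good to about 2 mm. The wrist camera is an equidistant fisheye: a pixel r from the principal point sees the ray r / f radians off the axis. A picture is of the moment at which its call begins.
- job_done(): hands the job in; it is judged then, once.
The state is a dict: "time": time; "qpos": joint angles; "qd": joint speeds; "tau": joint torques, N m; "tool_pos": TCP position; "orientation": TCP orientation; "contact_force": force on the tool from outside, world axes, zero at the start; "ft_torque": the same for the moment, N m; "width": finger opening in mm; "gripper_force": force on a finger pad.
Only numpy, scipy, OpenCV 4.12 (cv2) and the standard library are available. Lean on these libraries where they do the work, as an engineer would, in place of code of your own. Each camera call takes 0.05 s, during which the arm holds its last target. There are 200 camera calls.

## Working session

There is one attempt and no reset: what is moved stays moved. The work goes in short steps, Python scripts to look and compute and a tool call to move; the robot and the scene stay as the last step left them, time stands still between calls to the robot, and variables do not carry over. Pictures are saved under pics/ and viewed, at most 10 in all, crops included, and the job is handed in when it is done.

Besides the shell and the picture viewer there is one more tool, called as a command line: name --argument value ..., lists and objects as JSON in quotes. move_arm: Moves the arm, as the interface text tells. Its arguments: {"type":"object","properties":{"steps":{"type":"array","items":{"type":"number"}},"grip_force":{"type":"number"}},"required":["steps"]}

```bash
mkdir -p pics
cat > h.py <<'E'
from bench import *
import numpy as np, cv2
def world(f):
    d=f["depth"].astype(float); v,u=np.mgrid[:d.shape[0],:d.shape[1]]
    P=np.stack([(u-f["cx"])/f["fx"]*d,(v-f["cy"])/f["fy"]*d,d],-1)
    R=cv2.Rodrigues(np.array(f["rvec"],float))[0]
    W=(P-np.array(f["tvec"],float).ravel())@R
    W[d==0]=np.nan
    return W
E
python3 - <<'E'
from h import *
for n in("top","scene"):
    f=grab_frame(n); cv2.imwrite(f"pics/{n}0.png",f["image"][...,::-1]); np.save(f"{n}0.npy",world(f))
    print(n,f["fx"],f["cx"],f["cy"])
o=get_obs();print(o)
E
```

```text
top 376.1073972495906 323.6542252355757 203.49627066591648
scene 515.7976413133108 322.78344918363376 196.99687606692066
{'time': 0.1, 'qpos': array([-1.21220362,  0.68991486, -0.19449459,  1.56624489,  0.15731159,
        0.90249263, -0.21509236]), 'qd': array([ 0.00042047, -0.00311229, -0.00202679, -0.00147586,  0.00138141,
       -0.00089371, -0.00040588]), 'tau': array([-3.55447395e-03, -5.40609598e+01, -1.27174079e+00, -1.58987403e+01,
        9.31645132e-03,  4.47571365e-03, -4.06614603e-06]), 'tool_pos': array([199.31741422, 591.75072363, 230.55309687]), 'orientation': array([ 1.61647878e-01,  9.86848148e-01, -8.32343710e-04, -6.30551419e-05]), 'contact_force': array([0.5455855 , 0.15220314, 0.72096021]), 'ft_torque': array([ 0.00089792,  0.00842397, -0.01200747]), 'gripper_force': 0.0, 'width': 85.63911557126674}
```

View pics/top0.png

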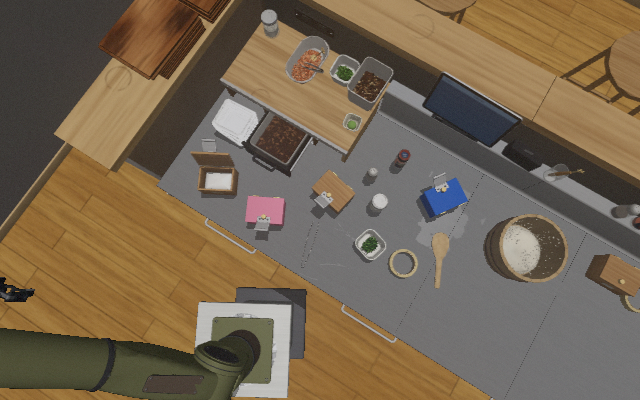

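View pics/scene0.png

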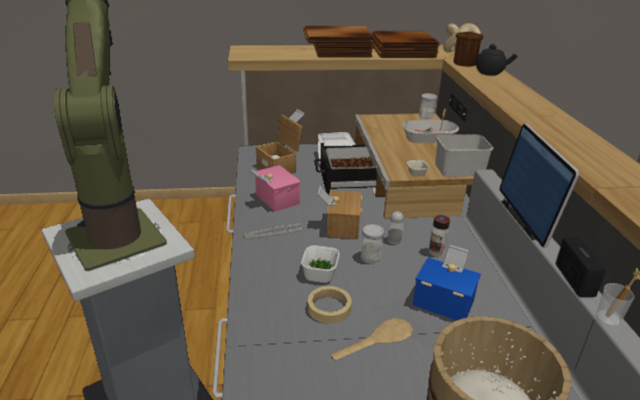

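The top view shows wooden candidates: an open box at (215,180), a shut box at (333,192), and a brown thing at (615,275), which is far off at the edge. The look-alikes are pink at (265,212) and blue at (445,197). I choose (215,180) as the open box and (333,192) as the shut box, then check both in one crop.

Run:
```python
from h import *
im=cv2.imread("pics/top0.png"); 
c=im[125:275,170:410]; cv2.imwrite("pics/crop0.png",cv2.resize(c,(800,500),interpolation=cv2.INTER_CUBIC))
W=np.load("top0.npy")
for n,(u,v) in dict(openIn=(215,182),lidtop=(212,160),tabopen=(209,146),shutc=(333,192),tab=(323,200),pink=(265,208),pinktab=(262,226),jar=(379,202),mill=(372,173),dish=(370,245),far=(615,275),table=(300,215),tongs=(310,243)).items(): print(n,W[v,u].round(0))
# cluster shut box lid region, z 70..85
def box(sl,z0,z1,tag):
    P=W[sl]; I=im[sl]; hsv=cv2.cvtColor(I,cv2.COLOR_BGR2HSV)
    m=(P[...,2]>z0)&(P[...,2]<z1)
    q=P[m]; r=cv2.minAreaRect(q[:,:2].astype(np.float32)); print(tag,m.sum(),r,q[:,2].mean(), cv2.boxPoints(r).round(0).tolist())
box(np.s_[165:220,308:358],72,84,"shutlid")
box(np.s_[165:220,308:358],90,125,"shuttab")
box(np.s_[140:200,190:240],60,75,"openrim")
box(np.s_[135:175,185:240],90,150,"openlid")
box(np.s_[135:175,185:240],160,190,"opentab")
```

```text
openIn [562. 123.  36.]
lidtop [618. 114. 119.]
tabopen [648. 110. 175.]
shutc [ 530. -292.   75.]
tab [ 499. -259.   88.]
pink [468. -65.  78.]
pinktab [404. -62. 100.]
jar [ 498. -447.   87.]
mill [ 597. -423.   88.]
dish [ 358. -425.   28.]
far [  280. -1217.    78.]
table [ 459. -178.    0.]
tongs [ 360. -217.   -0.]
shutlid 892 ((536.7845458984375, -291.95343017578125), (123.90421295166016, 94.56085205078125), 48.81339645385742) 78.83963412670246 [[460.0, -307.0], [532.0, -370.0], [613.0, -276.0], [542.0, -214.0]]
shuttab 100 ((500.82440185546875, -261.98590087890625), (43.33099365234375, 54.719276428222656), 44.99456787109375) 101.3311762631793 [[466.0, -258.0], [505.0, -297.0], [535.0, -266.0], [497.0, -227.0]]
openrim 258 ((568.4625244140625, 112.98609924316406), (123.30331420898438, 86.40254974365234), 88.91680145263672) 68.47883385946233 [[524.0, 52.0], [610.0, 51.0], [613.0, 174.0], [526.0, 175.0]]
openlid 314 ((617.5696411132812, 111.33377075195312), (123.42899322509766, 15.433916091918945), 89.52153015136719) 120.66387499839618 [[609.0, 50.0], [625.0, 50.0], [626.0, 173.0], [610.0, 173.0]]
opentab 276 ((647.4880981445312, 111.46475219726562), (123.49475860595703, 47.685462951660156), 88.44120788574219) 171.15185991031413 [[622.0, 50.0], [670.0, 49.0], [673.0, 173.0], [625.0, 174.0]]
```

View pics/crop0.png

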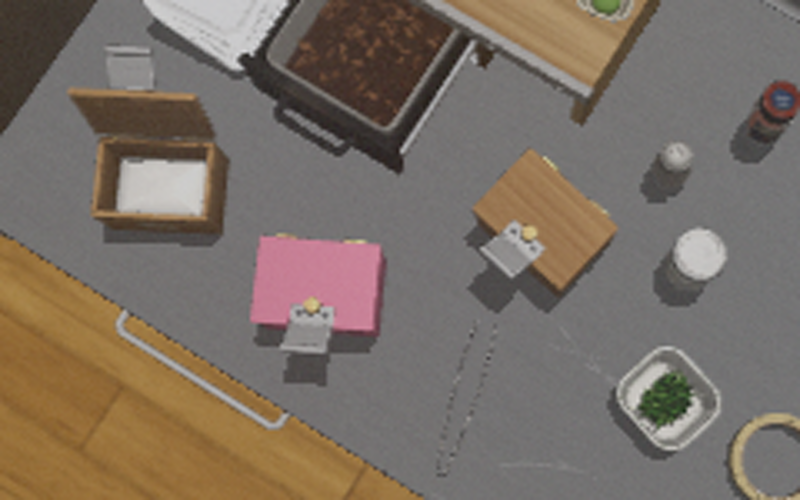

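The crop confirms it. The open wooden box is at crop (160,180) with its lid and tab leaning back. The shut wooden box is at (545,220) with its tab at (515,250). Pink is rejected.

I place the open box's hinge at about (612,112,74) with its x axis along world x. The shut box's hinge is at about (573,-324,74) with yaw about -41°, which puts its tab at about (485,-247,107).

First I turn the tool square with the open box and approach.

move_arm --steps '[0,0,0,0,-6.2,0,0,0,0,-6.2,0,0,0,0,-6.2,0,-0.0165,-0.032,-0.001,0,0,-0.0165,-0.032,-0.001,0,0,-0.0165,-0.032,-0.001,0,0,-0.0165,-0.032,-0.001,0,0,-0.0165,-0.032,-0.001,0,0,-0.0165,-0.032,-0.001,0,0,-0.0165,-0.032,-0.001,0]' --grip_force 20

```text
time: 0.93
tool_pos: [315.3, 366.4, 238.1]
orientation: [-0.0, 1.0, -0.0, -0.0]
contact_force: [0.7, 0.4, 0.1]
width: -0.1
gripper_force: 0.0
```

Run:
```python
from h import *
print(get_obs()["orientation"],get_obs()["tool_pos"])
W=np.load("top0.npy").reshape(-1,3); S=np.load("scene0.npy").reshape(-1,3)
for A in(W,S):
  for x0 in range(350,900,50):
    print(x0,[int(np.nanmax(A[(abs(A[:,0]-x0)<25)&(abs(A[:,1]-y)<25),2],initial=-99)) for y in range(250,-500,-50)])
```

```text
[-4.59061308e-05  9.99999954e-01 -2.87520523e-04 -9.05468842e-05] [315.32042107 366.4350845  238.14550888]
350 [-99, -99, -99, -91, 3, 6, 6, 8, 9, 13, 7, 7, 49, 52, 51]
400 [-99, -92, -88, 6, 9, 80, 113, 112, 9, 14, 10, 9, 48, 49, 51]
450 [-99, 5, 6, 7, 6, 85, 94, 86, 6, 10, 112, 82, 6, 6, 7]
500 [6, 7, 44, 65, 69, 85, 86, 84, 82, 7, 115, 94, 84, 89, 91]
550 [7, 6, 75, 74, 76, 7, 7, 7, 7, 83, 86, 91, 84, 8, 87]
600 [326, 7, 162, 167, 163, 9, 69, 105, 104, 8, 84, 83, 7, 89, 91]
650 [328, 6, 187, 190, 167, 106, 107, 106, 97, 51, 7, 131, 130, 7, 7]
700 [329, 326, 7, 23, 99, 105, 88, 69, 92, 132, 134, 132, 158, 7, 6]
750 [395, 398, 77, 81, 84, 96, 95, 130, 133, 133, 130, 159, 161, 157, 7]
800 [399, 401, 383, 84, 83, 120, 134, 134, 132, 132, 132, 131, 218, 218, 218]
850 [400, 401, 400, 82, 132, 132, 132, 130, 131, 131, 131, 133, 217, 157, 220]
350 [-99, -99, -99, -90, 1, 5, 6, 7, 6, 14, 13, 5, 48, 51, 50]
400 [-99, -91, -89, 4, 5, 68, 115, 115, 79, 13, 13, 6, 5, 50, 51]
450 [-99, 5, 8, 5, 7, 84, 93, 85, 83, 10, 113, 84, 6, 5, 11]
500 [7, 7, 55, 73, 56, 83, 84, 83, 81, 6, 114, 94, 83, 85, 91]
550 [6, 6, 75, 74, 77, -99, 6, 7, 6, 79, 84, 91, 83, 4, 88]
600 [327, 88, 163, 167, 164, 7, 68, 104, 103, -99, 83, 83, 6, 91, 92]
650 [327, 137, 187, 189, 167, 104, 106, 104, 95, 86, 5, 131, 132, 5, 6]
700 [327, 327, 5, 7, 99, 105, 90, 71, 92, 130, 133, 132, 158, 85, 6]
750 [390, 398, 74, 81, 84, 93, 93, 126, 131, 132, 130, 159, 159, 159, 5]
800 [399, 399, 378, 83, 81, 82, 132, 133, 131, 130, 130, 130, 217, 217, 216]
850 [399, 399, 399, 320, 133, 131, 131, 131, 131, 132, 130, 130, 218, 203, 217]
```

move_arm --steps '[0,-0.0165,-0.034,0,0,0,-0.0165,-0.034,0,0,0,-0.0165,-0.034,0,0,0,-0.0165,-0.034,0,0,0,-0.0165,-0.034,0,0,0,-0.0165,-0.034,0,0,0,-0.0165,-0.034,0,0,0,-0.0165,-0.034,0,0,0,-0.025,-0.013,0,0,0,-0.025,-0.012,0,0]'

```text
time: 1.77
tool_pos: [497.0, 68.1, 238.0]
orientation: [0.002, 1.0, -0.001, -0.001]
contact_force: [-0.6, 0.9, 0.1]
width: 0.0
gripper_force: 0.0
```

move_arm --steps '[0,-0.024,0,0,0,0,-0.024,0,0,0,0,-0.024,0,0,0,0,-0.024,0,0,0,0,-0.024,0,0,0,0,-0.024,0,0,0,0,-0.024,0,0,0,0,0,0,0,0,0,0,0,0,0,0,0,0,0,0]'

```text
time: 2.6
tool_pos: [663.8, 71.3, 237.6]
orientation: [-0.0, 1.0, -0.0, -0.001]
contact_force: [-0.7, 0.7, -0.4]
width: 0.2
gripper_force: 0.0
```

move_arm --steps '[0,0,-0.002,0.013,0,0,0,-0.001,0.013,0,0,0,0,0.013,0,0,0,0,0.013,0,0,0,0,0.013,0,0,0,0,0.013,0,0,0,0,0.013,0,0,0.005,0,0,0,0,0.005,0,0,0,0,0.005,0,0,0]'

```text
time: 3.43
tool_pos: [651.0, 68.5, 149.2]
orientation: [0.0, 1.0, 0.0, 0.002]
contact_force: [2.9, -0.7, 8.1]
width: 0.3
gripper_force: 3.7
```

move_arm --steps '[0,0.005,0,0,0,0,0.004,0,0,0,0,0.004,0,0,0,0,0.004,0,0,0,0,0.004,0,0,0,0,0.004,0,0,0,0,0.004,0,0,0,0,0.004,0,0,0,0,0.004,0,0,0,0,0.004,0,0,0]'

```text
time: 4.27
tool_pos: [615.3, 69.4, 154.6]
orientation: [0.001, 1.0, 0.002, 0.009]
contact_force: [1.1, -2.7, 29.1]
width: 0.2
gripper_force: 13.3
```

Run:
```python
from h import *
f=grab_frame("top");W=world(f);o=get_obs();print(o["tool_pos"],o["contact_force"])
q=W[120:215,180:245].reshape(-1,3);q=q[(abs(q[:,1]-130)<40)&(q[:,2]>100)&(q[:,2]<195)]
for z in range(100,195,10):
  s=q[(q[:,2]>=z)&(q[:,2]<z+10)]
  if len(s):print(z,s[:,0].min().round(),s[:,0].max().round(),len(s))
cv2.imwrite("pics/top1.png",cv2.resize(f["image"][110:230,150:310,::-1],(800,600)))
```

```text
[614.16827043  69.36454761 154.62250084] [ 0.44722988 -2.90552561 29.72643242]
110 601.0 601.0 2
120 598.0 599.0 3
130 595.0 597.0 2
140 593.0 594.0 2
150 590.0 601.0 11
160 591.0 604.0 33
170 599.0 608.0 24
180 606.0 607.0 2
```

View pics/top1.png

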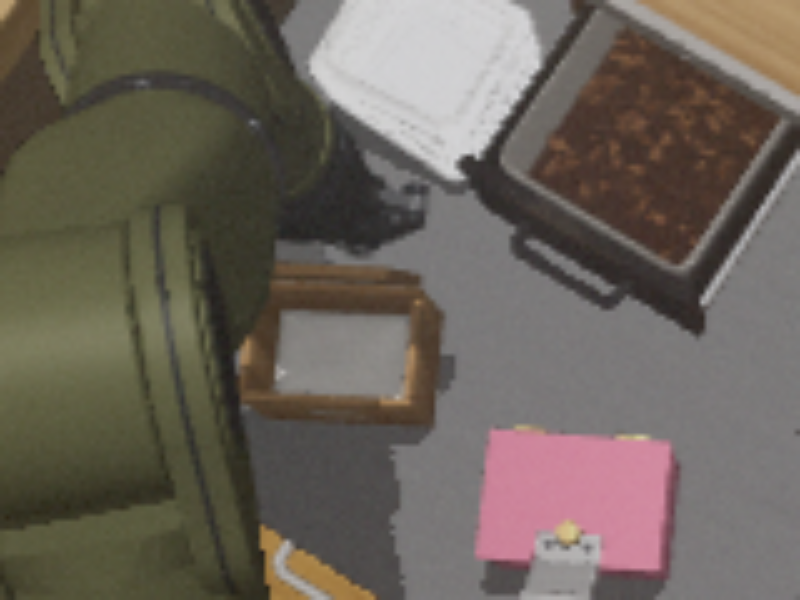

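The top crop shows the lid already leaning forward at about (340,270), roughly 1.3 rad by depth. An upward force suggests a knuckle rests on the tab, so I raise straight up and let the lid sink.

move_arm --steps '[0,0,0,-0.005,0,0,0,0,-0.01,0,0,0,0,-0.02,0,0,0,0,-0.02,0,0,0,0,-0.02,0,0,0,0,-0.02,0,0,0,0,0,0,0,0,0,0,0,0,0,0,0,0,0,0,0,0,0]'

```text
time: 5.15
tool_pos: [607.6, 68.0, 241.2]
orientation: [-0.0, 1.0, -0.0, -0.001]
contact_force: [0.7, -0.4, 0.5]
width: -0.0
gripper_force: 0.0
```

```bash
cat > lid.py <<'E'
from h import *
f=grab_frame("scene");W=world(f);o=get_obs();print(o["tool_pos"],o["contact_force"].round(1))
q=W[100:190,240:320].reshape(-1,3);q=q[(abs(q[:,1]-115)<75)&(abs(q[:,0]-560)<130)&(q[:,2]>40)&(q[:,2]<200)]
for z in range(40,200,10):
  s=q[(q[:,2]>=z)&(q[:,2]<z+10)]
  if len(s):print(z,s[:,0].min().round(),s[:,0].max().round(),s[:,1].min().round(),s[:,1].max().round(),len(s))
cv2.imwrite("pics/sc1.png",cv2.resize(f["image"][80:240,200:420,::-1],(800,582)))
E
python3 lid.py
```

```text
[607.77421483  68.03412205 241.13682885] [-0.4  0.5 -0.6]
40 524.0 612.0 44.0 171.0 144
50 524.0 612.0 46.0 172.0 187
60 525.0 612.0 46.0 175.0 199
70 523.0 618.0 45.0 175.0 129
80 605.0 615.0 44.0 176.0 40
90 601.0 608.0 48.0 170.0 39
100 596.0 606.0 43.0 169.0 40
110 593.0 603.0 47.0 174.0 44
120 588.0 600.0 48.0 175.0 41
130 583.0 596.0 45.0 167.0 43
140 580.0 602.0 49.0 169.0 45
150 576.0 601.0 48.0 173.0 63
160 575.0 593.0 49.0 163.0 43
170 584.0 596.0 89.0 131.0 31
180 589.0 607.0 91.0 130.0 27
190 592.0 605.0 88.0 131.0 30
```

View pics/sc1.png

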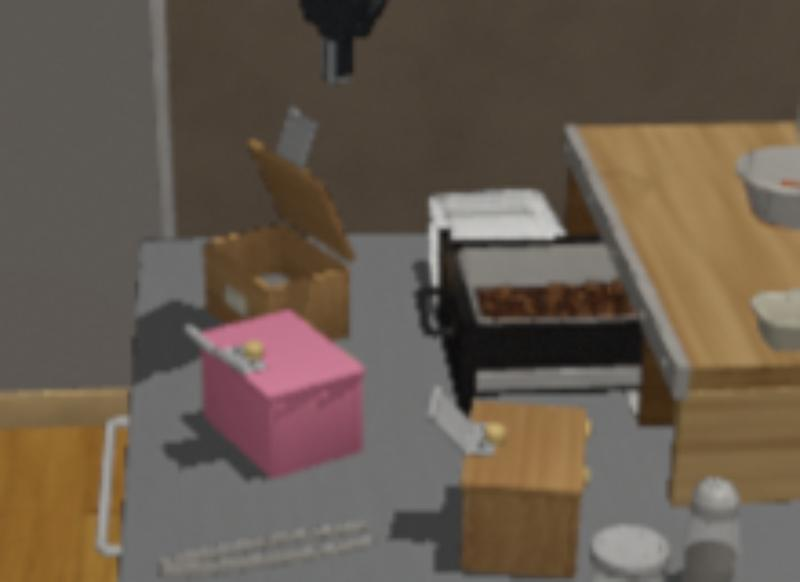

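The lid at crop (300,190) is falling shut and the box has not moved. The fingers' knuckles begin about 40 mm above the tip. Next I go to the shut box.

move_arm --steps '[0,0.014,-0.03,0,0,0,0.014,-0.03,0,0,0,0.014,-0.03,0,0,0,0.014,-0.03,0,0,0,0.014,-0.03,0,0,0,0.014,-0.03,0,0,0,0.014,-0.03,0,0,0,0.014,-0.03,0,0,0,0.014,-0.03,0,0,0,0.014,-0.03,0,0]'

```text
time: 6.03
tool_pos: [467.4, -232.8, 241.5]
orientation: [-0.0, 1.0, 0.0, -0.001]
contact_force: [0.5, -0.3, -0.3]
width: 0.1
gripper_force: 0.0
```

move_arm --steps '[0,0,0,0,5.9,0,0,0,0,5.9,0,0,0,0,5.9,0,0,0,0,5.9,0,0,0,0,5.9,0,0,0,0,5.9,0,0,0,0,5.8,0,0,0,0,0,0,0,0,0,0,0,0,0,0,0]'

```text
time: 6.87
tool_pos: [468.6, -231.5, 241.9]
orientation: [0.351, 0.937, 0.0, -0.0]
contact_force: [0.6, 0.1, -0.3]
width: 0.0
gripper_force: 0.0
```

```bash
python3 lid.py
cat > path.py <<'E'
from h import *
o=get_obs();q=o["orientation"];print(o["tool_pos"],2*np.degrees(np.arctan2(q[1],q[0])))
f=grab_frame("scene");W=world(f)
im=cv2.cvtColor(f["image"],cv2.COLOR_RGB2HSV)
P=W[170:260,300:375].reshape(-1,3);s=P[(P[:,2]>75)&(P[:,2]<83)&(abs(P[:,0]-537)<90)&(abs(P[:,1]+292)<90)]
r=cv2.minAreaRect(s[:,:2].astype(np.float32));print(r,cv2.boxPoints(r).round())
t=P[(P[:,2]>95)&(P[:,2]<118)&(abs(P[:,0]-490)<60)&(abs(P[:,1]+250)<60)]
r=cv2.minAreaRect(t[:,:2].astype(np.float32));print(r,cv2.boxPoints(r).round())
# profile
a=np.linspace(0,2*np.pi,24)
pr=np.vstack([np.c_[np.linspace(3,90,40),np.full(40,-3)],np.c_[np.full(5,90),np.linspace(-3,5,5)],np.c_[np.linspace(91,117,40),np.linspace(3.5,31,40)],np.c_[116+4*np.cos(a),33+4*np.sin(a)]])
for th in np.radians([0,5,10,15,20,25,30,35,40,45,50,55,60,65,70,75,80,85,90,93]):
    c,sn=np.cos(th),np.sin(th);R=pr@np.array([[c,sn],[-sn,c]])
    zr=116*sn+33*c; d=np.degrees(th); dep=np.interp(d,[0,50],[22,10]); zt=zr-dep if d<=50 else 100
    F=R[R[:,1]>zt,0].max(); print(int(d),"tcp f %.0f  z %.0f"%(F+11,zt+74))
E
python3 path.py
```

```text
[ 468.64664329 -231.58391892  241.95487252] [-0.8  0.3  0.3]
40 524.0 612.0 45.0 169.0 92
50 523.0 609.0 46.0 168.0 114
60 524.0 614.0 46.0 165.0 112
70 524.0 616.0 45.0 179.0 98
80 522.0 614.0 43.0 175.0 364
90 517.0 554.0 65.0 139.0 37
100 509.0 546.0 81.0 113.0 8
110 498.0 507.0 90.0 135.0 13
120 496.0 506.0 93.0 129.0 12
[ 468.64664329 -231.58391892  241.95487252] 138.91039148492274
((538.8187255859375, -295.7078857421875), (131.1650848388672, 92.29853057861328), 48.30677032470703) [[ 461. -314.]
 [ 530. -375.]
 [ 617. -277.]
 [ 548. -216.]]
((491.13641357421875, -251.4845733642578), (50.95674514770508, 20.536420822143555), 47.97472381591797) [[ 466. -264.]
 [ 482. -277.]
 [ 516. -239.]
 [ 501. -226.]]
0 tcp f 131  z 85
5 tcp f 128  z 96
10 tcp f 123  z 107
14 tcp f 119  z 117
20 tcp f 113  z 127
25 tcp f 106  z 137
29 tcp f 99  z 146
35 tcp f 91  z 154
40 tcp f 83  z 161
45 tcp f 74  z 168
50 tcp f 64  z 174
55 tcp f 55  z 174
59 tcp f 48  z 174
65 tcp f 40  z 174
70 tcp f 32  z 174
75 tcp f 24  z 174
80 tcp f 16  z 174
85 tcp f 7  z 174
90 tcp f -2  z 174
93 tcp f -8  z 174
```

The open box's lid reads shut: its top is at z about 80 and its tab at about x=498, z=110. The shut box agrees from both cameras. Its tab front is at (483,-245), so the TCP stands at f≈140 mm in front of the hinge and is laterally centred. Next I descend and start the arc.

move_arm --steps '[0,0,-0.001,0.0157,0,0,0,0,0.0157,0,0,0,0,0.0157,0,0,0,0,0.0157,0,0,0,0,0.0157,0,0,0,0,0.0157,0,0,0,0,0.0157,0,0,0,0,0.0157,0,0,0,0,0.0157,0,0,0,0,0.0157,0]'

```text
time: 7.8
tool_pos: [468.3, -232.5, 84.5]
orientation: [0.351, 0.936, 0.0, 0.0]
contact_force: [0.7, 0.2, 0.4]
width: 0.1
gripper_force: 0.0
```

move_arm --steps '[0,-0.0045,0,0,0,0,-0.004,0,0,0,0,-0.0015,0,-0.005,0,0,-0.002,0,-0.006,0,0,-0.0025,0,-0.0055,0,0,-0.0025,0,-0.0055,0,0,-0.002,0,-0.005,0,0,-0.002,0,-0.005,0,0,-0.003,0,-0.005,0,0,-0.003,0,-0.005,0]'

```text
time: 8.63
tool_pos: [489.6, -251.3, 128.3]
orientation: [0.352, 0.936, -0.0, 0.001]
contact_force: [-0.7, 0.7, 0.1]
width: -0.3
gripper_force: 0.3
```

```bash
cat > lid2.py <<'E'
from h import *
o=get_obs();p=o["tool_pos"];print(p,o["contact_force"].round(1))
H=np.array([573,-324.5]);u=np.array([-.7536,.6574]);v=np.array([.657,.754])
print("tcp f",(p[:2]-H)@u,"lat",(p[:2]-H)@v)
f=grab_frame("scene");W=world(f);P=W[120:270,280:390].reshape(-1,3);P=P[np.isfinite(P[:,0])]
F=(P[:,:2]-H)@u;L=(P[:,:2]-H)@v
for z in range(10,210,10):
  m=(P[:,2]>=z)&(P[:,2]<z+10)&(abs(L)<62)&(abs(F-30)<120)&((abs(L)>17)|(z<80))
  if m.sum()>2:print(z,F[m].min().round(),F[m].max().round(),L[m].min().round(),L[m].max().round(),m.sum())
import sys
cv2.imwrite(sys.argv[1],cv2.resize(f["image"][130:270,260:440,::-1],(770,600)))
E
python3 lid2.py pics/s2.png
```

```text
[ 489.64516456 -251.28426977  128.32580422] [-0.7  0.7  0.1]
tcp f 110.94822504366154 lat 0.44053370893458293
10 -84.0 87.0 -62.0 60.0 105
20 -83.0 87.0 -62.0 59.0 127
30 -82.0 88.0 -62.0 60.0 208
40 -81.0 88.0 -62.0 61.0 126
50 -80.0 88.0 -62.0 60.0 106
60 -79.0 89.0 -62.0 59.0 121
70 -79.0 88.0 -62.0 59.0 98
80 -78.0 44.0 -62.0 60.0 149
90 -77.0 58.0 -62.0 59.0 171
100 -76.0 85.0 -62.0 62.0 152
110 -75.0 84.0 -61.0 62.0 103
120 -74.0 85.0 -26.0 61.0 34
130 -71.0 90.0 -22.0 60.0 15
140 87.0 96.0 -23.0 23.0 9
150 93.0 99.0 -26.0 21.0 9
170 96.0 119.0 -32.0 -23.0 10
180 96.0 122.0 -39.0 -26.0 20
190 95.0 121.0 -49.0 -17.0 21
200 98.0 126.0 -54.0 -18.0 24
```

View pics/s2.png

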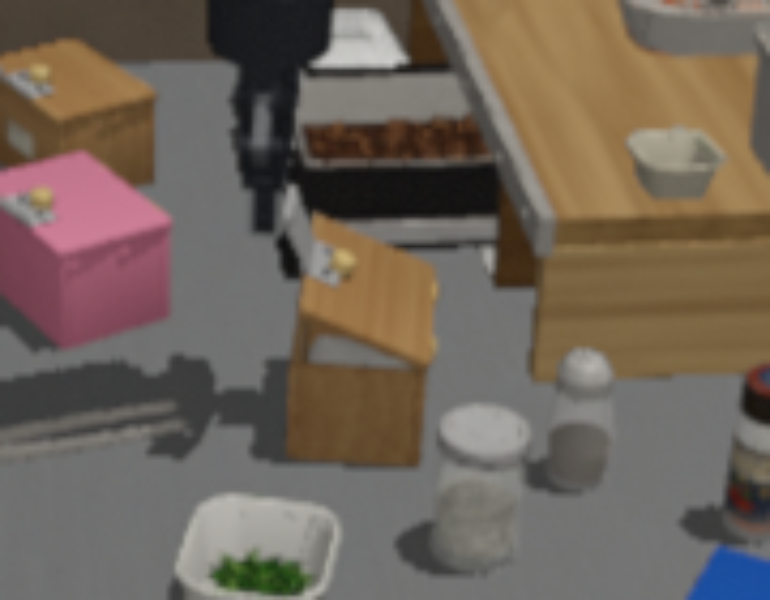

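The lid is up about 22° (front edge at crop (300,260)) and the box sits still. I continue along the arc.

move_arm --steps '[0,-0.0035,0,-0.0045,0,0,-0.0035,0,-0.0045,0,0,-0.0035,0,-0.0045,0,0,-0.0035,0,-0.0045,0,0,-0.004,0,-0.004,0,0,-0.004,0,-0.004,0,0,-0.004,0,-0.0035,0,0,-0.004,0,-0.0035,0,0,-0.0045,0,-0.0035,0,0,-0.0045,0,-0.0035,0]'

```text
time: 9.52
tool_pos: [518.1, -276.2, 167.6]
orientation: [0.352, 0.936, 0.0, -0.0]
contact_force: [-0.5, 0.4, 0.1]
width: -0.4
gripper_force: 0.2
```

move_arm --steps '[0,-0.005,0,-0.003,0,0,-0.005,0,-0.003,0,0,-0.005,0,0,0,0,-0.005,0,0,0,0,-0.005,0,0,0,0,-0.005,0,0,0,0,-0.005,0,0,0,0,-0.005,0,0,0,0,-0.005,0,0,0,0,-0.005,0,0,0]'

```text
time: 10.35
tool_pos: [555.9, -309.3, 173.3]
orientation: [0.352, 0.936, 0.0, 0.0]
contact_force: [0.5, 0.9, 1.8]
width: 0.0
gripper_force: 0.6
```

```bash
python3 lid2.py pics/s3.png
```

```text
[ 555.91289024 -309.26103323  173.26190864] [0.5 0.9 1.8]
tcp f 22.894942670036357 lat 0.2639498317027807
10 -84.0 87.0 -62.0 60.0 119
20 -83.0 87.0 -62.0 61.0 168
30 -82.0 87.0 -62.0 61.0 292
40 -81.0 88.0 -62.0 61.0 186
50 -80.0 88.0 -62.0 61.0 182
60 -79.0 88.0 -62.0 62.0 193
70 -78.0 88.0 -62.0 61.0 143
80 -78.0 7.0 -61.0 61.0 35
90 -77.0 11.0 -61.0 57.0 27
100 -76.0 11.0 -62.0 62.0 37
110 -75.0 14.0 -62.0 60.0 40
120 -74.0 17.0 -61.0 60.0 40
130 -65.0 18.0 -61.0 55.0 17
140 13.0 21.0 -61.0 -20.0 15
150 12.0 24.0 -61.0 -20.0 20
160 13.0 26.0 -60.0 -17.0 35
170 6.0 15.0 -26.0 22.0 8
180 1.0 8.0 -23.0 25.0 10
190 -6.0 17.0 -24.0 19.0 12
```

View pics/s3.png

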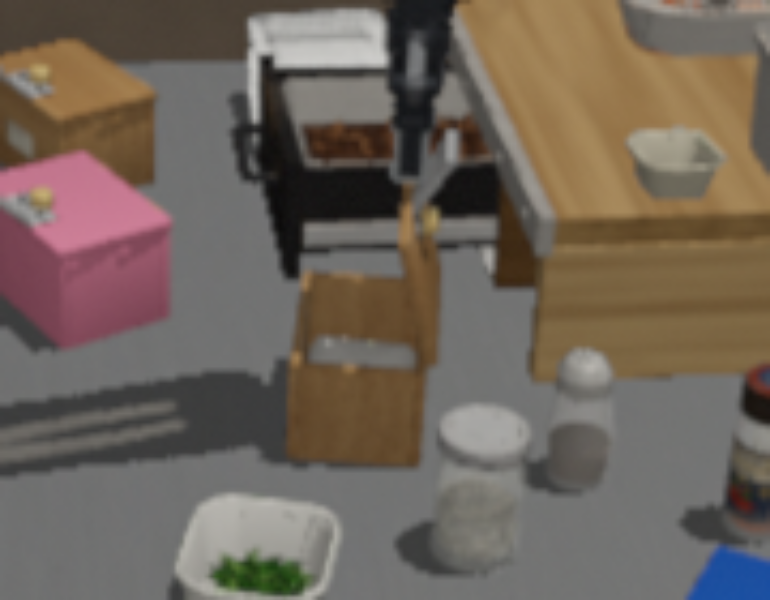

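The lid is at about 76° with its edge at crop (408,200), and the box is in place. I push it past upright and then back off.

move_arm --steps '[0,-0.003,0,0,0,0,-0.003,0,0,0,0,-0.003,0,0,0,0,-0.003,0,0,0,0,-0.003,0,0,0,0,-0.003,0,0,0,0,-0.003,0,0,0,0,-0.003,0,0,0,0,-0.003,0,0,0,0,-0.003,0,0,0]'

```text
time: 11.23
tool_pos: [578.2, -328.8, 173.2]
orientation: [0.352, 0.936, 0.0, -0.0]
contact_force: [-1.1, 0.2, -0.4]
width: 0.3
gripper_force: 0.0
```

move_arm --steps '[0,0,0,0,0,0,0,0,0,0,0,0,0,0,0,0,0,0,0,0,0,0,0,0,0,0,0,0,0,0,0,0.005,0,0,0,0,0.005,0,0,0,0,0.01,0,0,0,0,0.015,0,0,0]'

```text
time: 12.07
tool_pos: [551.6, -305.7, 173.3]
orientation: [0.352, 0.936, -0.0, 0.001]
contact_force: [-0.2, -0.2, -0.4]
width: -0.2
gripper_force: 0.0
```

move_arm --steps '[0,0.015,0,0,0,0,0.015,0,-0.01,0,0,0.015,0,-0.02,0,0,0,0,-0.02,0,0,0,0,-0.02,0,0,0,0,-0.02,0,0,0,0,-0.02,0,0,0,0,0,0,0,0,0,0,0,0,0,0,0,0]'

```text
time: 12.9
tool_pos: [517.0, -275.5, 282.7]
orientation: [0.352, 0.936, 0.0, -0.001]
contact_force: [0.4, 0.8, -0.0]
width: -0.3
gripper_force: 0.0
```

```bash
python3 lid2.py pics/s4.png; python3 lid.py
```

```text
[ 517.01446543 -275.49781504  282.67103923] [ 0.4  0.8 -0. ]
tcp f 74.40473524844242 lat 0.16515124957681865
10 -84.0 87.0 -62.0 60.0 108
20 -83.0 87.0 -62.0 61.0 185
30 -82.0 87.0 -62.0 61.0 304
40 -81.0 88.0 -62.0 61.0 191
50 -80.0 88.0 -62.0 60.0 194
60 -80.0 88.0 -62.0 61.0 208
70 -78.0 88.0 -62.0 62.0 165
80 -78.0 3.0 -62.0 60.0 33
90 -77.0 1.0 -62.0 56.0 30
100 -76.0 -1.0 -59.0 61.0 35
110 -75.0 -3.0 -61.0 57.0 34
120 -74.0 -4.0 -61.0 61.0 40
130 -70.0 -5.0 -61.0 60.0 25
140 -15.0 -7.0 -62.0 60.0 17
150 -15.0 -9.0 -62.0 51.0 18
160 -32.0 -11.0 -60.0 59.0 73
170 -44.0 -29.0 -24.0 21.0 16
180 -54.0 -43.0 -28.0 19.0 16
[ 516.88852839 -275.50816786  282.07937018] [ 0.1 -1.   0.3]
40 522.0 610.0 42.0 170.0 95
50 524.0 611.0 46.0 174.0 109
60 524.0 608.0 44.0 176.0 109
70 522.0 619.0 46.0 176.0 202
80 517.0 613.0 43.0 172.0 288
90 507.0 549.0 89.0 113.0 11
100 495.0 508.0 87.0 129.0 8
110 494.0 502.0 89.0 132.0 19
```

View pics/s4.png

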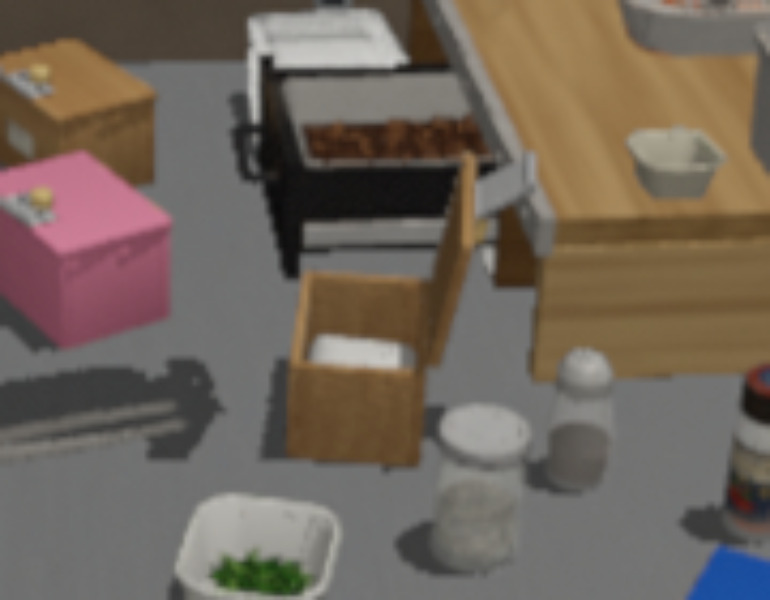

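The second lid leans back on its stop (edge at crop (465,160), tab at (520,185)). The first lid lies flush at (80,80). All bystanders are unmoved.

```bash
python3 -c "
from bench import *
print(job_done())"
```

```text
the job is handed in; nothing more can be done
None
```

The job is handed in at about 13 s of the 58 s allowed: by the last camera check the open box's lid lies shut, the other leans back on its stop, and neither box nor anything nearby has visibly moved. The one hitch was up to 30 N of upward force on the gripper while closing the first lid, probably a finger knuckle resting on the tab; the hand-in gave no pass or fail result.

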